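# Set up a phone board for polarised inspection

## Robot

A 6-joint arm with a two-finger parallel gripper is mounted at the origin on a cart in front of the work surface, level with it; the furniture and walls round the work are solid. World frame = base frame: x ahead of the robot, y to its left, z up, the work surface at z = 0. Lengths are in m, angles in rad, forces in N, time in s.
With the tool pointing down it reaches from about 0.35 to 0.775 m from the base axis. Payload 5.5 kg.
Tool frame: the origin (TCP) lies between the finger pads; the fingertips stand 22 mm ahead of it and the grasp point (between the pads) lies 3 mm ahead of it; z points along the fingers, y is the line along which they close (so a half turn about z gives the same grasp; the last joint's range is limited). The gripper opens to 85 mm and grips with 20 to 120 N. Pads are 22 mm wide; open, the fingers measure 114 mm over their backs; the gripper's body (76 mm by 85 mm) begins 54 mm behind the grasp point. The pads swing forward as they close: fully open they stand 13 mm farther back than shut.
Start: joints at [1.091, 0.313, 0.046, 1.304, 0, 1.431], TCP at [0.192, 0.542, 0.253] pointing down, gripper open.
Joint ranges: [-2.76, 2.76], [-0.86, 1.69], [-1.03, 1.26], [-2.2, 2.34], [-1.47, 1.5], [-3.14, 3.14]. Speed limits (rad/s): [2.57, 2.57, 3.14, 3.14, 3.14, 3.14].

## Interface

Orientations are given as a unit quaternion [w, x, y, z].
In Python, from workcell import env gives the robot as it stands.
- The arm moves only by the shell command python3 nudge.py 'ROWS' [OPENING] [FORCE]. ROWS is a JSON list of rows, 1 to 8 of them, each of 6 numbers: dx, dy, dz in mm, then a rotation vector rx, ry, rz in units of 0.25 rad; each row is the pose to reach, as a shift and turn from the pose commanded when the command began, along the tool's axes at that moment; what a row does not reach only later rows make up. A row lasts 1/8 s, in which the tool goes at most 0.0625 m and 0.188 rad, less where a joint would pass 70% of its speed; a pose out of reach is approached as far as the arm can. OPENING is the finger opening in m, set as the command begins (- or left out keeps the last). The fingers move at their own pace and stop on an object; FORCE is the grip in N (left out, the last holds). Time passes only in rows, so rows that do not move let the fingers close. It prints the time, the measured TCP pose, the force, the opening and the grip force at its end. Input that does not fit is refused with a message, and nothing moves.
- env.get_state(): the state, without advancing time (a new reading comes with each control period).
- env.read_camera(name): name is "side" or "top" or "wrist"; returns a dict with "image" (480x640x3 uint8, red, green, blue), "K" (3x3 intrinsics, pixels), "R" (3x3) and "t" (3): a world point X has camera coordinates R X + t. Camera axes: x right, y down, z forward; pixel columns grow to the right and rows downward; lengths in m; the calibration is good to about 2 mm. A picture is of the moment at which its call begins. There is no depth.
- env.hand_in(): hands the job in; it is judged then, once.
The state is a dict: "clock": time; "joint_pos": joint angles; "qvel": joint speeds; "tau": joint torques, N m; "tcp_pos": TCP position; "orientation": TCP orientation; "wrist_force": force on the tool from outside, world axes, zero at the start; "ft_torque": the same for the moment, N m; "finger_gap": finger opening in m; "grip_force": force on a finger pad.
Only numpy, scipy, OpenCV 4.12 (cv2) and the standard library are available. Lean on these libraries where they do the work, as an engineer would, in place of code of your own. Each camera call takes 0.05 s, during which the arm holds its last target. There are 200 camera calls.

## Task

The opened phone lies half out of the polarised-light inspection stand. With the fingertips, push it by its free end along the bed until it is fully home against the end stop, and push the lever of the polarising ring round its scale until it points at the right-hand long mark (crossed, 45 degrees right of the middle mark). Only push, gently: lift or pick up nothing, and leave the things lying around where they are.

Things in the scene. Friction and masses are not known exactly. Their poses are not given: they have to be found in the camera images.
- stand: Fixed inspection stand. Origin on the desk under the ring's axis; -x is its front (scale side, facing the robot), y left seen from the front. Bed: x -48..48, y -105..53 mm, top at 12 mm, rails' inner faces x = +-44, tops at 18 mm. Stop at the left end (y 47, top 22 mm). Column at x 22, y 80, top 70 mm. Lamp head over the bed: radius 46, underside 43 mm, with scale flange: radius 60, top 60 mm.
- analyser (a joint): Angle (rad) of the polarising ring, aluminium, radius 37 mm, 60-70 mm above the desk, turning on the stand's z axis. 0: lever to the front (stand -x), over the middle mark; + turns it right seen from the front: it points along (-cos q, -sin q) in stand x, y. Stops at +-1.08. Friction about 0.1 N m (1.1 N at the pin), no spring or clicks: it stays where it is left.
- lever_pin (a point): Middle of the upright black pin at the lever's end: 10 mm diameter, 57 to 77 mm above the desk, 90 mm from the ring's axis. The lever blade from ring to pin is 4.5 mm wide, 63 to 67 mm above the desk. Outside the flange (radius 60 mm) a finger beside the pin is free down to the rails, 18 mm above the desk.
- end_stop (a point): Middle of the face of the end stop, 17 mm above the desk; the phone's left end rests on this face when it is home. Stop 44 mm wide.
- long_mark_right (a point): Outer end of the right-hand long mark, 59 mm from the ring's axis, 60 mm above the desk; lever angle there +0.785 rad. White marks stand every 15 degrees from 60 left to 60 right of the front; those at 45 left, the middle and 45 right are long, the rest short.
- phone: Opened phone, insides up, 158 x 78 x 7 mm, 0.14 kg, loose on the bed between the rails, long side along stand y. Origin: centre of its underside; own x along its length. Its right end (79 mm from the origin towards stand -y) hangs over the open right end of the bed, 12 to 19 mm above the desk, free to be pushed. Home: origin at stand y = -32 mm, left end on the stop.
- driver: Bystander: silver precision screwdriver, 133 mm long, 13 mm thick, lying on the desk in front of the stand. Origin at its middle, underside.
- tape: Bystander: roll of masking tape, 100 mm diameter, 25 mm high, lying on the desk. Origin at its centre, underside.
- case: Bystander: small black case, 95 x 55 x 15 mm, lying on the desk behind the stand. Origin at its centre, underside.

How it is judged:
By the outcome, as a careful person would: the job done as asked, in the order asked, and still so for the second after the job is handed in, with the robot touching nothing.
It also fails if it takes over 51 s, if anything falls off the work surface, if the arm or the gripper's body presses on something with over 40 N, if the wrist force passes 120 N, or if a joint passes its speed limit or range.

## Working session

There is one attempt and no reset: what is moved stays moved. The work goes in short steps, Python scripts to look and compute and a shell command to move; the robot and the scene stay as the last step left them, time stands still between calls to the robot, and variables do not carry over. Pictures are saved under pics/ and viewed, at most 10 in all, crops included, and the job is handed in when it is done.

```bash
ls; mkdir -p pics; python3 - <<'E'
from workcell import env
import cv2,pickle
d={}
for n in("side","top"):
    c=env.read_camera(n);d[n]=c;cv2.imwrite(f"pics/{n}0.png",c["image"][:,:,::-1]);print(n,c["K"].tolist(),c["R"].tolist(),c["t"].tolist())
pickle.dump(d,open("cams.pkl","wb"))
s=env.get_state();print(s)
E
```

```text
nudge.py
pics
workcell.py
side [[517.9734206929937, 0.0, 322.7922822251167], [0.0, 517.9734206929937, 241.69434493039944], [0.0, 0.0, 1.0]] [[-0.9856962843976645, -0.16647238575669027, -0.02626365749689649], [-0.04428230383340764, 0.4061940381145205, -0.9127132523237653], [0.16260969372040632, -0.8984950462749893, -0.4077557348799162]] [0.5964830771567015, 0.1138952983882945, 0.7771606512185808]
top [[474.2846120585834, 0.0, 324.5235404475945], [0.0, 474.2846120585834, 248.01581726941885], [0.0, 0.0, 1.0]] [[-0.024070054639175213, -0.9994363909466655, 0.02339942138539238], [-0.9992224101895398, 0.0233205692166808, -0.03179191762723067], [0.031228311588584773, -0.02414645942812406, -0.9992205667681248]] [-0.02024539605403082, 0.6132319750219573, 0.9007980808300098]
{'clock': 0.1, 'joint_pos': array([1.09139377e+00, 3.13961721e-01, 4.51193216e-02, 1.30361824e+00,
       4.13547117e-05, 1.43120555e+00]), 'qvel': array([ 0.00178031, -0.0022879 ,  0.00383964, -0.00048434, -0.00117106,
       -0.00058828]), 'tau': array([ 2.13553081e-03, -4.81726062e+01,  2.99245012e+01,  1.27118756e-02,
       -1.66647692e-04,  2.20287046e-05]), 'tcp_pos': array([0.19145421, 0.54175319, 0.25248823]), 'orientation': array([-2.73152120e-04,  1.69089553e-01,  9.85600340e-01, -7.86319131e-04]), 'wrist_force': array([0.01090202, 0.50739331, 0.13584157]), 'ft_torque': array([ 0.00680983,  0.01212063, -0.043207  ]), 'grip_force': 0.0, 'finger_gap': 0.08558879167112356}
```

View pics/top0.png

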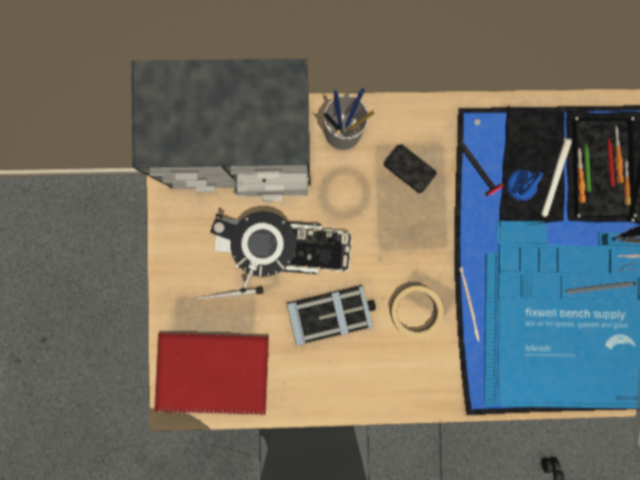

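View pics/side0.png

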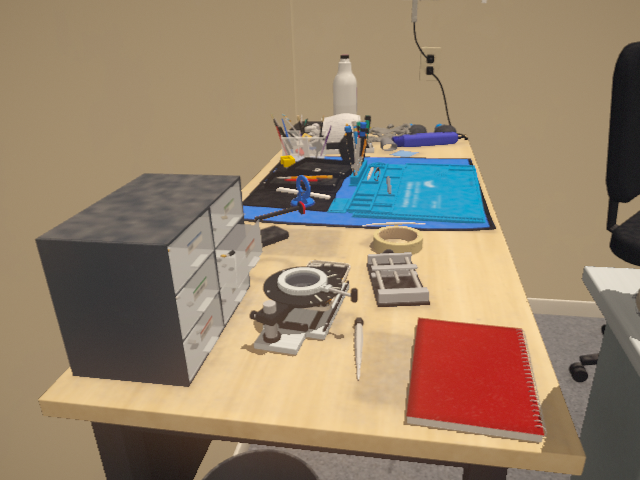

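Top: the ring is centred near (264,242), the phone's free end near (349,250), and the lever pin near (245,282). Side: the ring is near (303,280) and the pin near (353,295). I'll enlarge both.

```bash
python3 - <<'E'
import cv2
a=cv2.imread("pics/top0.png")[195:315,200:360];cv2.imwrite("pics/topc.png",cv2.resize(a,None,fx=5,fy=5,interpolation=cv2.INTER_CUBIC))
a=cv2.imread("pics/side0.png")[250:360,240:370];cv2.imwrite("pics/sidec.png",cv2.resize(a,None,fx=5,fy=5,interpolation=cv2.INTER_CUBIC))
E
```

```text
(no output)
```

View pics/topc.png

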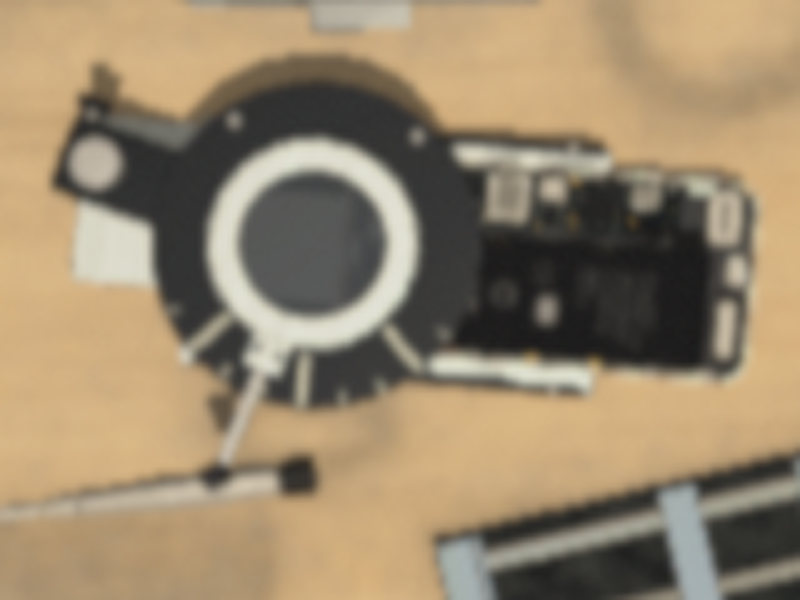

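View pics/sidec.png

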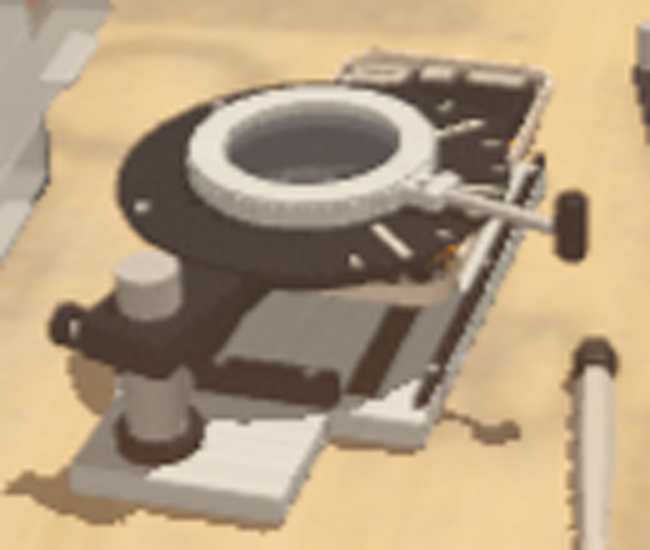

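Top crop pixels: ring centre (312,244), pin (217,475), phone free-end corners (752,190) and (740,375), right long mark's outer end (420,366). Side crop pixels: ring centre (315,150), pin middle (571,226), phone corners (345,68) and (548,75), right mark (482,122).

```bash
cat > g.py <<'E'
import pickle,numpy as np,cv2
d=pickle.load(open("cams.pkl","rb"))
off={"top":(200,195),"side":(240,250)}
def px(n,p): return (np.array(p,float)+.5)/5-.5+np.array(off[n])
def ray(n,p):
    c=d[n];R=np.array(c["R"]);o=-R.T@np.array(c["t"]);v=R.T@np.linalg.inv(c["K"])@np.r_[px(n,p),1];return o,v/np.linalg.norm(v)
def tri(a,b):
    o1,v1=ray("top",a);o2,v2=ray("side",b)
    s=np.linalg.lstsq(np.c_[v1,-v2],o2-o1,rcond=None)[0];p,q=o1+s[0]*v1,o2+s[1]*v2
    return (p+q)/2,np.linalg.norm(p-q)
def at(n,a,z):
    o,v=ray(n,a);return o+v*(z-o[2])/v[2]
E
python3 - <<'E'
from g import *
np.set_printoptions(precision=4,suppress=True)
for k,a,b,z in[("ring",(312,244),(315,150),.07),("pin",(217,475),(571,195),.077),("phF",(752,190),(345,68),.019),("phN",(740,375),(548,75),.019),("mR",(420,366),(482,122),.06),("mL",(183,356),(408,255),.06),("col",(95,162),(150,270),.07)]:
    p,e=tri(a,b);print(k,p,e,"top@z",at("top",a,z)[:2],"side@z",at("side",b,z)[:2])
print("mM",at("top",(302,404),.06))
for n,p in [("drv cap",(298,475)),("cradle corner",(437,540)),("cradle edge",(800,455))]:print(n,at("top",p,.013))
E
```

```text
ring [0.6213 0.0786 0.067 ] 0.0007593441039099081 top@z [0.6216 0.0783] side@z [0.6197 0.0839]
pin [0.5399 0.1127 0.0761] 0.0007298802459828393 top@z [0.5404 0.1127] side@z [0.5394 0.1143]
phF [ 0.6431 -0.0839  0.0129] 0.004492673590780771 top@z [ 0.6405 -0.0838] side@z [ 0.6428 -0.0717]
phN [ 0.5699 -0.0776  0.0174] 0.0006626874532725763 top@z [ 0.5702 -0.0774] side@z [ 0.5692 -0.0745]
mR [0.5763 0.0412 0.0599] 0.0013059620731446463 top@z [0.577  0.0413] side@z [0.5756 0.0414]
mL [0.5835 0.1265 0.0614] 0.0017831701857801375 top@z [0.5826 0.1266] side@z [0.5848 0.1243]
col [0.6523 0.1552 0.0685] 0.0011246086434690183 top@z [0.6527 0.155 ] side@z [0.6509 0.1576]
mM [0.5643 0.0841 0.06  ]
drv cap [0.5363 0.0915 0.013 ]
cradle corner [0.5102 0.0392 0.013 ]
cradle edge [ 0.539  -0.1001  0.013 ]
```
Ring axis C≈(0.6215,0.0785). Column at stand (22,80): vector (0.031,0.0765), angle: atan2(.0765,.031)=67.9°; stand atan2(80,22)=74.6 → rotation -6.7°. Mark mid: (−0.0572,0.0056): stand -x rotated by φ: (-cosφ,-sinφ) → sinφ=-0.098 → -5.6°. mR: (-0.0445,-0.0372) : direction angle; stand (-.707,-.707)-> norm .058 ok. angle 180+39.9=219.9; stand 225 → -5.1. mL: (-0.0389,0.0481): angle 129.0; stand 135 → -6°. Mean of marks -5.6; phone end direction: (phF-phN)=(0.0703,-0.0064)... angle -5.2°. φ ≈ -5.6° = -0.098 rad (rotated clockwise).
Stand axes: ex=(cosφ, sinφ)=(0.9952,-0.0976); ey=(0.0976,0.9952).
Pin: (-0.0811,0.0342) norm 0.088 OK; stand angle: x=-0.0811*.9952+.0342*-.0976=-0.0840; y=-0.0079+0.0340=0.0261. q=atan2(-0.0261,0.0840)= -0.301. Target 0.785. Rotation +1.086.
Phone end midpoint: (0.6054,-0.0806) ; rel (-0.016,-0.159); stand y = -0.0016-0.1583=-0.160; x = -0.0004. So origin at -0.081; travel 49 mm to -0.111. Home end centre: C + ey*(-0.111)= (0.6107,-0.0320).
Direction of push: ey=(0.098,0.995).

Careful with the scale: shifts go in mm and turns go in units of 0.25 rad. That gives: -0.3 m is -300, -0.26 m is -260, -0.243 rad is -0.972.

```bash
python3 nudge.py '[[-60,-50,0,0,0,0],[-100,-80,0,0,0,-0.2],[-140,-115,0,0,0,-0.4],[-180,-150,0,0,0,-0.6],[-220,-180,0,0,0,-0.8],[-260,-215,0,0,0,-0.972],[-300,-250,0,0,0,-0.972],[-300,-250,0,0,0,-0.972]]' 0 20
cat > st.py <<'E'
from workcell import env
import numpy as np,sys
from scipy.spatial.transform import Rotation as Ro
s=env.get_state();q=s["orientation"];R=Ro.from_quat(np.r_[q[1:],q[0]]).as_matrix()
np.set_printoptions(precision=4,suppress=True)
print("t",s["clock"],"tcp",s["tcp_pos"],"F",s["wrist_force"],"j",s["joint_pos"]);print(R)
if len(sys.argv)>3: print("tool shift",R.T@(np.array(sys.argv[1:4],float)-s["tcp_pos"]))
E
python3 st.py 0.600 -0.135 0.25
```

```text
clock: 1.1
tcp_pos: [0.3926, 0.2037, 0.253]
orientation: [-0.0, 0.052, 0.999, -0.0]
wrist_force: [-0.8, 0.2, 0.8]
finger_gap: 0.0001
grip_force: 0.0
t 1.1 tcp [0.3926 0.2037 0.253 ] F [-0.7537  0.2083  0.8133] j [ 0.2971  0.057  -0.2707  1.2434 -0.0004  0.4002]
[[-0.9947  0.1029 -0.0001]
 [ 0.1029  0.9947 -0.0005]
 [ 0.0001 -0.0005 -1.    ]]
tool shift [-0.2412 -0.3156  0.0031]
```

In the tool's units: -0.316 m is -316, -0.265 m is -265.

```bash
python3 nudge.py '[[-30,-40,0,0,0,0],[-65,-85,0,0,0,0],[-100,-130,0,0,0,0],[-135,-175,0,0,0,0],[-170,-220,0,0,0,0],[-205,-265,0,0,0,0],[-241,-316,0,0,0,0],[-241,-316,30,0,0,0]]' && python3 nudge.py '[[0,0,30,0,0,0],[0,0,60,0,0,0],[0,0,90,0,0,0],[0,0,120,0,0,0],[0,0,150,0,0,0],[0,0,175,0,0,0],[0,0,188,0,0,0],[0,0,188,0,0,0]]'; python3 st.py 0.603 -0.11 0.032
python3 - <<'E'
from workcell import env
import cv2
c=env.read_camera("top")["image"][195:315,200:360,::-1];cv2.imwrite("pics/t1.png",cv2.resize(c,None,fx=5,fy=5,interpolation=2))
E
```

```text
clock: 2.1
tcp_pos: [0.6042, -0.1348, 0.2239]
orientation: [0.003, 0.05, 0.999, -0.001]
wrist_force: [0.2, 0.1, -0.9]
finger_gap: -0.0
grip_force: 0.0
clock: 3.1
tcp_pos: [0.5999, -0.1303, 0.0343]
orientation: [-0.001, 0.048, 0.999, 0.0]
wrist_force: [0.1, -0.7, 0.5]
finger_gap: -0.0001
grip_force: 0.0
t 3.1 tcp [ 0.5999 -0.1303  0.0343] F [ 0.1013 -0.6998  0.5048] j [-0.3447  0.5341 -0.1809  0.8582  0.0002 -0.2487]
[[-0.9954  0.0958 -0.0022]
 [ 0.0958  0.9954  0.001 ]
 [ 0.0023  0.0008 -1.    ]]
tool shift [-0.0012  0.0205  0.0023]
```

View pics/t1.png

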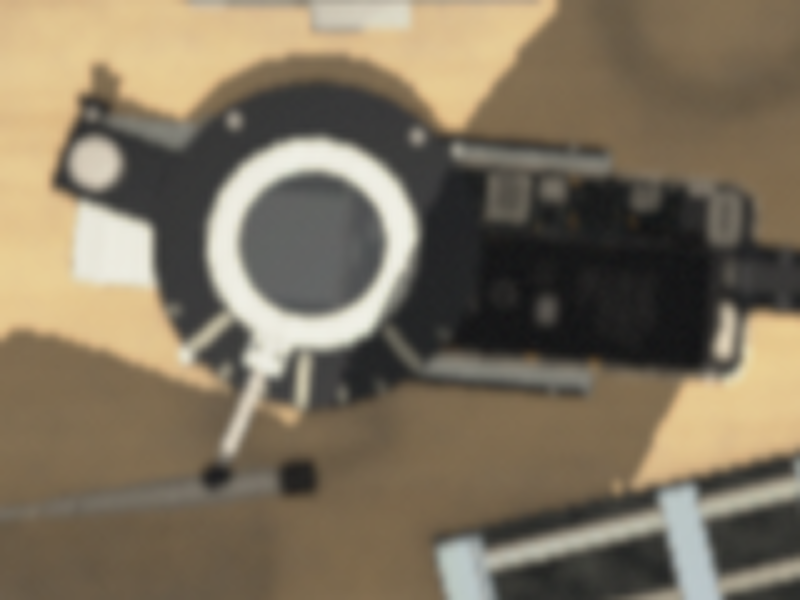

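The finger is at (770,278), in line with the phone's end, and the phone hasn't moved. Now I'll push.

In the tool's units: 0.05 m is 50, 0.045 m is 45.

```bash
python3 nudge.py '[[0,10,2,0,0,0],[0,20,2,0,0,0],[0,25,2,0,0,0],[0,30,2,0,0,0],[0,35,2,0,0,0],[0,40,2,0,0,0],[0,45,2,0,0,0],[0,50,2,0,0,0]]'; python3 nudge.py '[[0,5,0,0,0,0],[0,10,0,0,0,0],[0,15,0,0,0,0],[0,19,0,0,0,0],[0,22,0,0,0,0],[0,24,0,0,0,0],[0,26,0,0,0,0],[0,26,0,0,0,0]]'; python3 st.py .6107 -.047 .032
```

```text
clock: 4.15
tcp_pos: [0.6055, -0.0815, 0.0333]
orientation: [0.0, 0.049, 0.999, -0.0]
wrist_force: [0.9, -1.8, -1.1]
finger_gap: 0.0
grip_force: 0.6
clock: 5.15
tcp_pos: [0.6079, -0.0555, 0.0333]
orientation: [0.0, 0.048, 0.999, 0.0]
wrist_force: [-0.6, -1.1, 1.2]
finger_gap: -0.0003
grip_force: 0.3
t 5.15 tcp [ 0.6079 -0.0555  0.0333] F [-0.6133 -1.0807  1.2079] j [-0.2226  0.528  -0.1946  0.8482  0.0004 -0.126 ]
[[-0.9953  0.0964  0.0001]
 [ 0.0964  0.9953  0.0004]
 [-0.      0.0004 -1.    ]]
tool shift [-0.002   0.0087  0.0013]
```

Next, small steps until the force shows the stop.

```bash
python3 nudge.py '[[0,1,0,0,0,0],[0,2,0,0,0,0],[0,3,0,0,0,0],[0,4,0,0,0,0],[0,5,0,0,0,0]]'|grep -E 'tcp|wrist'; python3 nudge.py '[[0,1,0,0,0,0],[0,2,0,0,0,0],[0,2,0,0,0,0]]'|grep -E 'tcp|wrist';python3 nudge.py '[[0,1,0,0,0,0],[0,1.5,0,0,0,0],[0,1.5,0,0,0,0]]'|grep -E 'tcp|wrist'
```

```text
tcp_pos: [0.6084, -0.0507, 0.0333]
wrist_force: [-0.6, -1.4, 0.8]
tcp_pos: [0.6086, -0.0486, 0.0333]
wrist_force: [0.2, -1.1, -0.3]
tcp_pos: [0.6087, -0.0472, 0.0333]
wrist_force: [0.4, -1.4, 0.7]
```

```bash
for i in 1; do python3 nudge.py '[[0,1,0,0,0,0],[0,1.5,0,0,0,0],[0,1.5,0,0,0,0]]'|grep -E 'tcp|wrist'; python3 nudge.py '[[0,1,0,0,0,0],[0,1.5,0,0,0,0],[0,1.5,0,0,0,0]]'|grep -E 'tcp|wrist'; done
```

```text
tcp_pos: [0.6089, -0.0457, 0.0333]
wrist_force: [-0.4, -1.3, 0.5]
tcp_pos: [0.609, -0.0442, 0.0333]
wrist_force: [1.0, -1.2, 0.2]
```

In the tool's units: 0.0015 m is 1.5, 0.001 m is 1.

```bash
python3 nudge.py '[[0,1,0,0,0,0],[0,1.5,0,0,0,0],[0,1.5,0,0,0,0]]'|grep -E 'tcp|wrist'; python3 nudge.py '[[0,1,0,0,0,0],[0,1.5,0,0,0,0],[0,1.5,0,0,0,0]]'|grep -E 'tcp|wrist';python3 - <<'E'
from workcell import env
import cv2
c=env.read_camera("top")["image"][195:315,200:360,::-1];s=env.read_camera("side")["image"][250:360,240:370,::-1]
import numpy as np
a=cv2.resize(c,(400,300),interpolation=2);b=cv2.resize(s,(400,338),interpolation=2)[:300]
a=cv2.resize(c,(800,600),interpolation=2);cv2.imwrite("pics/t2.png",a);cv2.imwrite("pics/s2.png",cv2.resize(s,None,fx=5,fy=5,interpolation=2))
E
```

```text
tcp_pos: [0.609, -0.0437, 0.0333]
wrist_force: [0.0, -5.2, 1.0]
tcp_pos: [0.609, -0.0434, 0.0333]
wrist_force: [-1.5, -9.4, 1.2]
```

View pics/s2.png

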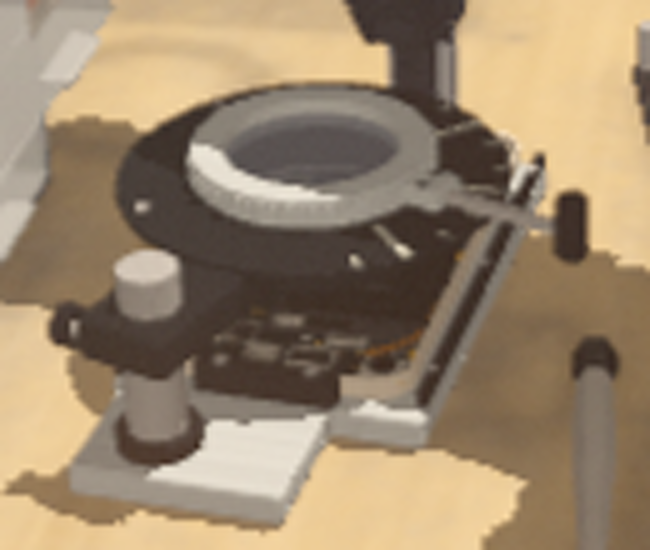

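The phone's near end is now seen under the head at the stop, about (270,360). The force rose from 1.3 N to 9.4 N and the motion stalled, so the phone is home. Next I retract, lift, and go to the left of the pin.

In the tool's units: -0.127 m is -127, -0.09 m is -90, 0.2 rad is 0.8.

```bash
python3 nudge.py '[[0,-12,0,0,0,0],[0,-30,0,0,0,0],[0,-30,-40,0,0,0],[0,-30,-90,0,0,0],[0,-30,-127,0,0,0],[20,10,-127,0,0,0.2],[40,50,-127,0,0,0.4],[60,90,-127,0,0,0.8]]'|grep -E 'tcp|wrist';  python3 st.py .5505 .138 .16
```

```text
tcp_pos: [0.5578, 0.0546, 0.1604]
wrist_force: [0.8, 1.0, -0.6]
t 9.125 tcp [0.5578 0.0546 0.1604] F [ 0.7838  1.0472 -0.6124] j [-0.0462  0.329  -0.1641  1.0775  0.0009  0.2545]
[[-0.9551  0.2962  0.0004]
 [ 0.2962  0.9551  0.0009]
 [-0.0001  0.001  -1.    ]]
tool shift [0.0317 0.0775 0.0004]
```

View pics/t2.png

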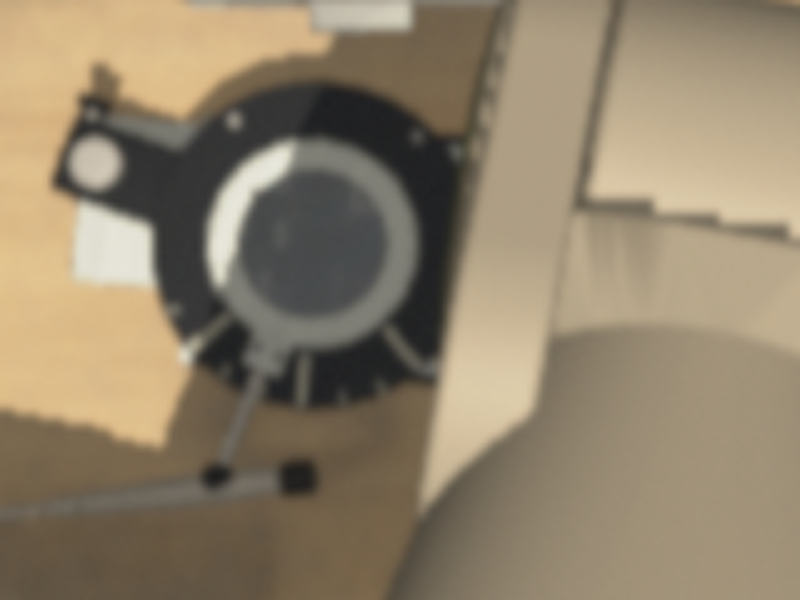

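The arm hides the right side of the view. The lever is untouched at pin (217,475). I go to the left of the pin and descend.

In the tool's units: 0.088 m is 88, 0.08 m is 80, 0.098 rad is 0.392.

```bash
python3 nudge.py '[[15,40,0,0,0,0.2],[32,79,0,0,0,0.392],[32,79,0,0,0,0.392],[32,79,30,0,0,0.392],[32,79,60,0,0,0.392],[32,79,80,0,0,0.392],[32,79,88,0,0,0.392],[32,79,88,0,0,0.392]]'|grep -E 'tcp|wrist';  cat > arc.py <<'E'
import numpy as np
from workcell import env
from scipy.spatial.transform import Rotation as Ro
C=np.array([.6215,.0785]);ph=-.098
s=env.get_state();q=s["orientation"];R=Ro.from_quat(np.r_[q[1:],q[0]]).as_matrix();p=s["tcp_pos"]
yaw=np.arctan2(R[1,1],R[0,1])
for a in np.arange(-.3,.82,.1):
    er=np.array([-np.cos(a+ph*1),-np.sin(a+ph)]);et=np.array([np.sin(a+ph),-np.cos(a+ph)])
    F=C+.09*er-.0168*et
    d=R.T@np.r_[F-p[:2],.072-p[2]];print("%.2f"%a,F.round(4),"d",d.round(4),"rz %.3f"%(-(np.pi/2+ph+a-yaw)))
E
python3 arc.py; python3 st.py
```

```text
tcp_pos: [0.5507, 0.1382, 0.072]
wrist_force: [-0.6, -0.2, 0.7]
-0.30 [0.545  0.1289] d [ 0.0016 -0.0108  0.    ] rz 0.002
-0.20 [0.5404 0.121 ] d [ 0.0029 -0.0199  0.0001] rz -0.098
-0.10 [0.5366 0.1127] d [ 0.0032 -0.029   0.0001] rz -0.198
0.00 [0.5336 0.104 ] d [ 0.0026 -0.0382  0.0001] rz -0.298
0.10 [0.5315 0.0951] d [ 0.0011 -0.0472  0.0001] rz -0.398
0.20 [0.5303 0.086 ] d [-0.0012 -0.056   0.0001] rz -0.498
0.30 [0.53   0.0769] d [-0.0045 -0.0646  0.0001] rz -0.598
0.40 [0.5306 0.0678] d [-0.0086 -0.0728  0.0001] rz -0.698
0.50 [0.5321 0.0587] d [-0.0135 -0.0805  0.0001] rz -0.798
0.60 [0.5345 0.0499] d [-0.0191 -0.0877  0.    ] rz -0.898
0.70 [0.5378 0.0414] d [-0.0254 -0.0943  0.    ] rz -0.998
0.80 [0.5419 0.0332] d [-0.0324 -0.1003  0.    ] rz -1.098
t 10.125 tcp [0.5507 0.1382 0.072 ] F [-0.6441 -0.1564  0.6774] j [ 0.1045  0.4178 -0.2682  0.8857  0.0002  0.5001]
[[-0.9228  0.3854 -0.0009]
 [ 0.3854  0.9228  0.0001]
 [ 0.0008 -0.0002 -1.    ]]
```

In the tool's units: -0.038 m is -38, -0.034 m is -34, -0.1 rad is -0.4.

```bash
python3 nudge.py '[[1.6,-6,0,0,0,0],[1.6,-11,0,0,0,0],[2,-15.5,0,0,0,-0.2],[3,-20,0,0,0,-0.4],[3,-24.5,0,0,0,-0.6],[3,-29,0,0,0,-0.8],[3,-34,0,0,0,-1],[2.6,-38,0,0,0,-1.2]]'|grep -E 'tcp|wrist'; python3 arc.py
python3 - <<'E'
from workcell import env
import cv2
s=env.read_camera("side")["image"][250:360,240:370,::-1]
cv2.imwrite("pics/s3.png",cv2.resize(s,None,fx=5,fy=5,interpolation=2))
E
```

```text
tcp_pos: [0.534, 0.1049, 0.0731]
wrist_force: [-1.1, 2.0, 0.7]
-0.30 [0.545  0.1289] d [-0.0088  0.0249  0.0012] rz 0.305
-0.20 [0.5404 0.121 ] d [-0.0049  0.0166  0.0011] rz 0.205
-0.10 [0.5366 0.1127] d [-0.0018  0.008   0.0011] rz 0.105
0.00 [0.5336 0.104 ] d [ 0.0003 -0.0009  0.0011] rz 0.005
0.10 [0.5315 0.0951] d [ 0.0016 -0.0099  0.0011] rz -0.095
0.20 [0.5303 0.086 ] d [ 0.002  -0.0191  0.0011] rz -0.195
0.30 [0.53   0.0769] d [ 0.0014 -0.0282  0.0011] rz -0.295
0.40 [0.5306 0.0678] d [-0.     -0.0373  0.0011] rz -0.395
0.50 [0.5321 0.0587] d [-0.0024 -0.0461  0.0011] rz -0.495
0.60 [0.5345 0.0499] d [-0.0056 -0.0547  0.0011] rz -0.595
0.70 [0.5378 0.0414] d [-0.0097 -0.0629  0.0011] rz -0.695
0.80 [0.5419 0.0332] d [-0.0146 -0.0706  0.0011] rz -0.795
```

View pics/s3.png

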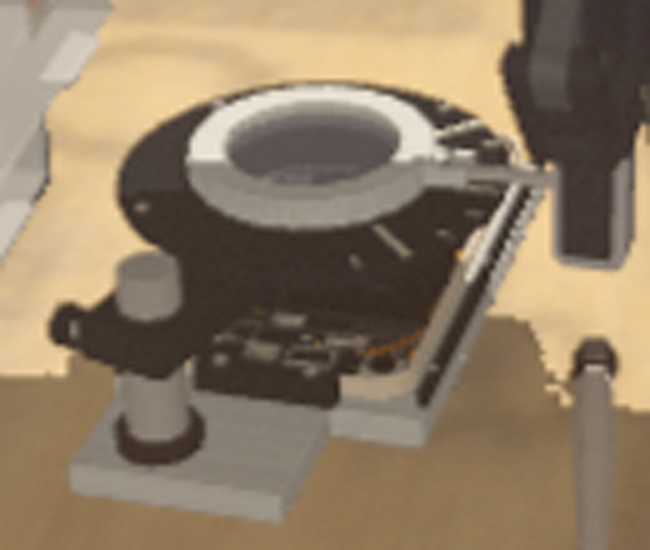

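The finger (590,200) is behind the pin and the lever is swinging with it, now near the middle. I continue, stopping a little short.

In the tool's units: -0.062 m is -62, -0.0538 m is -53.8, -0.5 rad is -2.

```bash
python3 nudge.py '[[1.3,-9,0,0,0,-0.4],[1.7,-18,0,0,0,-0.8],[1.1,-27,0,0,0,-1.2],[-0.3,-36.4,0,0,0,-1.6],[-2.7,-45,0,0,0,-2],[-5.9,-53.8,0,0,0,-2.4],[-10,-62,0,0,0,-2.8],[-10,-62,0,0,0,-2.8]]'|grep -E 'tcp|wrist'; python3 arc.py|tail -2; python3 st.py
```

```text
tcp_pos: [0.5381, 0.0417, 0.0727]
wrist_force: [0.7, -0.4, 0.1]
0.70 [0.5378 0.0414] d [ 0.0005 -0.0001  0.0007] rz 0.001
0.80 [0.5419 0.0332] d [ 0.0017 -0.0092  0.0007] rz -0.099
t 12.175 tcp [0.5381 0.0417 0.0727] F [ 0.7166 -0.4452  0.0522] j [-0.0713  0.369  -0.3427  0.8582 -0.0001 -0.674 ]
[[-0.8238 -0.5669  0.0009]
 [-0.5669  0.8238 -0.0001]
 [-0.0006 -0.0006 -1.    ]]
```

In the tool's units: 0.24 m is 240, 0.2 m is 200.

```bash
python3 nudge.py '[[0,8,0,0,0,0],[0,20,0,0,0,0],[0,20,-40,0,0,0],[0,20,-80,0,0,0],[0,80,-80,0,0,0],[0,140,-80,0,0,0],[0,200,-80,0,0,0],[0,240,-80,0,0,0]]'|grep -E 'tcp|wrist'
python3 - <<'E'
from workcell import env
import cv2
for n,(x,y,w,h) in dict(top=(200,195,160,120),side=(240,250,130,110)).items():
    s=env.read_camera(n)["image"][y:y+h,x:x+w,::-1]
    cv2.imwrite(f"pics/{n}4.png",cv2.resize(s,None,fx=5,fy=5,interpolation=2))
E
```

```text
tcp_pos: [0.3984, 0.2418, 0.1524]
wrist_force: [-0.1, 0.1, 0.1]
```

View pics/top4.png

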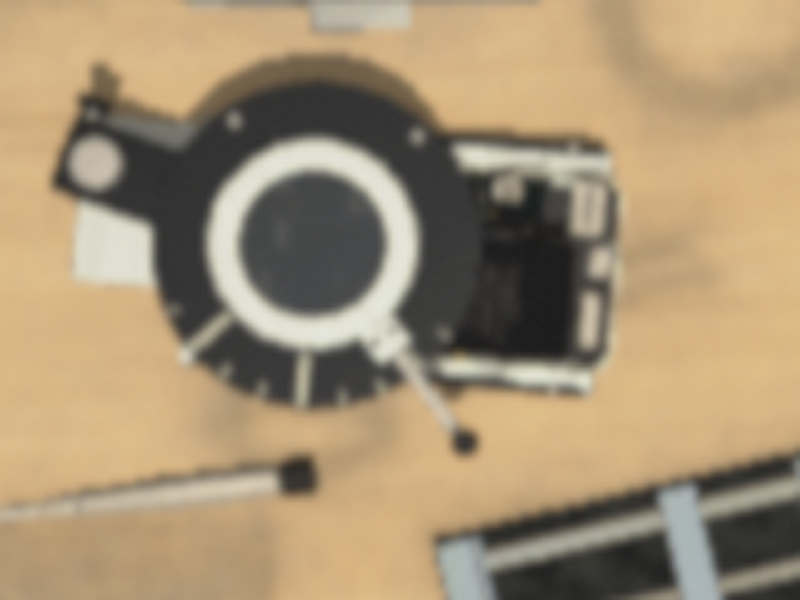

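The phone's end is at (612,265), at the right end of the bed. The lever pin is at (464,441), a little short of the long mark. Now to measure the angle.

```bash
python3 - <<'E'
from g import *
from scipy.optimize import least_squares
m=[((183,356),-45),((302,404),0),((420,366),45)]
P=np.array([at("top",p,.06)[:2] for p,_ in m]);a=np.radians([x for _,x in m])
f=lambda v:(v[:2]-.059*np.c_[np.cos(a+v[2]),np.sin(a+v[2])]-P).ravel()
r=least_squares(f,[.62,.08,-.1]);print(r.x,r.fun)
p=at("top",(464,441),.077)[:2]
for C in(r.x[:2],np.array([.6216,.0783])):
    w=p-C
    for ph in(r.x[2],):print(np.hypot(*w),np.arctan2(-w[1],-w[0])-ph)
    print([round(float(np.arctan2(-(x-C)[1],-(x-C)[0])),3) for x in P],np.arctan2(-w[1],-w[0]))
e=(at("top",(615,175),.019)+at("top",(600,365),.019))[:2]/2;print("phone end",e,(e-r.x[:2])@[-np.sin(r.x[2]),np.cos(r.x[2])])
# blade direction in the image plane z=.065
b=at("top",(402,352),.065)-at("top",(450,425),.065);print("blade",np.arctan2(b[1],b[0])-r.x[2])
E
```

```text
[ 0.62200338  0.08099036 -0.06387254] [ 0.00039855 -0.00132352 -0.00115295  0.00061972  0.00075439  0.0007038 ]
0.09092792951839435 0.7237345648545297
[-0.859, -0.054, 0.722] 0.6598620249664955
0.08897984633429357 0.7026235879042323
[-0.892, -0.101, 0.692] 0.6387510480161981
phone end [ 0.6113879  -0.02802868] -0.10947430018637425
blade 0.6229071556212769
```

In the tool's units: -0.22 m is -220, 0.08 m is 80.

```bash
python3 nudge.py '[[0,-60,0,0,0,0],[0,-120,0,0,0,0],[0,-170,0,0,0,0],[0,-210,0,0,0,0],[0,-220,0,0,0,0],[0,-220,30,0,0,0],[0,-220,60,0,0,0],[0,-220,80,0,0,0]]'|grep -E 'tcp|wrist';python3 nudge.py '[[0,0,0,0,0,0],[0,-8,0,0,0,0],[0,-16,0,0,0,0],[0,-20,0,0,0,0],[0.3,-23.2,0,0,0,-0.14],[0.7,-26.4,0,0,0,-0.28],[0.7,-26.4,0,0,0,-0.28],[0.7,-26.4,0,0,0,-0.28]]'|grep -E 'tcp|wrist'; python3 arc.py|tail -2;  python3 nudge.py '[[0,8,0,0,0,0],[0,20,0,0,0,0],[0,20,-40,0,0,0],[0,20,-80,0,0,0],[0,80,-80,0,0,0],[0,140,-80,0,0,0],[0,200,-80,0,0,0],[0,240,-80,0,0,0]]'|grep -E 'tcp|wrist'
python3 - <<'E'
from workcell import env
import cv2
for n,(x,y,w,h) in dict(top=(200,195,160,120),side=(240,250,130,110)).items():
    s=env.read_camera(n)["image"][y:y+h,x:x+w,::-1]
    cv2.imwrite(f"pics/{n}5.png",cv2.resize(s,None,fx=5,fy=5,interpolation=2))
E
```

```text
tcp_pos: [0.5249, 0.0594, 0.0709]
wrist_force: [0.5, 0.0, -0.4]
tcp_pos: [0.5411, 0.0364, 0.0725]
wrist_force: [0.2, 0.9, -0.5]
0.70 [0.5378 0.0414] d [-0.0005  0.0059  0.0005] rz 0.072
0.80 [0.5419 0.0332] d [ 0.0013 -0.0031  0.0005] rz -0.028
tcp_pos: [0.388, 0.2257, 0.1523]
wrist_force: [0.6, -0.0, -0.2]
```

View pics/top5.png

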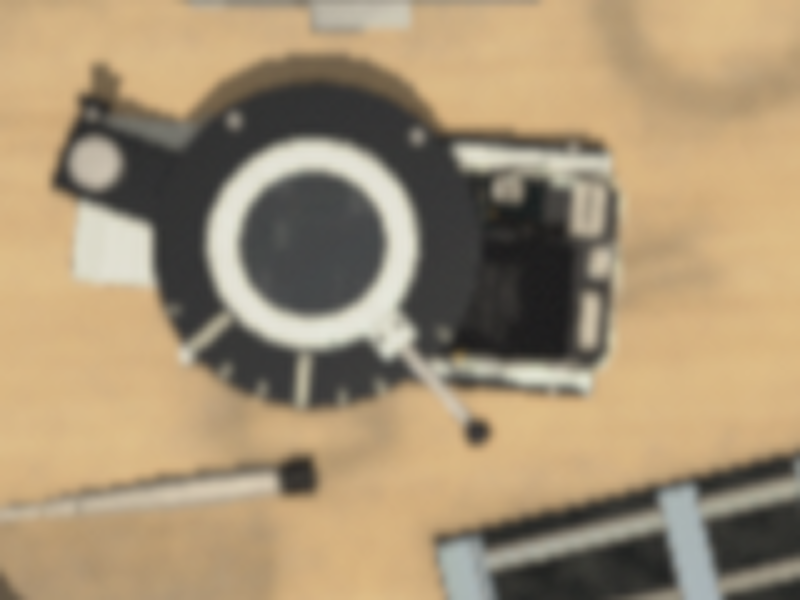

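The pin is at (477,431), and the lever now seems to cover the long mark (outer end (420,366)). I check numerically.

```bash
python3 - <<'E'
from g import *
im=cv2.cvtColor(cv2.imread("pics/top5.png"),6)
def blob(mask,x0,y0,x1,y1):
    s=np.zeros_like(mask);s[y0:y1,x0:x1]=mask[y0:y1,x0:x1];return s
g=blob((im>170).astype('u1')*255,195,125,430,350)
c=max(cv2.findContours(g,0,1)[0],key=cv2.contourArea);h=c[c[:,0,1]<270];ring=cv2.fitEllipse(h);print("ring",ring)
k=blob((im<75).astype('u1')*255,455,410,500,455);M=cv2.moments(k,True);pin=(M['m10']/M['m00'],M['m01']/M['m00']);print("pin",pin)
C=at("top",ring[0],.07)[:2];
an=lambda p,z:np.arctan2(*(-(at("top",p,z)[:2]-C))[::-1])
print("C",C,"pin",an(pin,.077),"R",an((420,366),.06),"Rin",an((387,331),.06),"M",an((302,404),.06),an((306,355),.06),"L",an((183,356),.06),an((228,320),.06),"30R",an((381,386),.06),"15R",an((342,396),.06))
E
```

```text
ring ((312.1387634277344, 243.57864379882812), (202.82167053222656, 205.3159637451172), 76.01880645751953)
pin (476.8541666666667, 431.05555555555554)
C [0.62172238 0.07826134] pin 0.7019772100301424 R 0.6899384932454165 Rin 0.6715946031870302 M -0.10191976086979296 -0.10227409206067406 L -0.8909167942302868 -0.8782775021951493 30R 0.4144262117862219 15R 0.1551430208355633
```

```bash
python3 -c "
from workcell import env
print(env.get_state()['clock'],env.hand_in())"
```

```text
the job is handed in; nothing more can be done
16.375 None
```

I handed the job in at 16.4 s: the phone is home against the end stop (push force rose to 9 N there), and the lever is on the right-hand long mark, measured at about 0.77–0.80 rad against 0.785. The verdict was not shown.

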